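# Load the idle filtration station and switch on its vacuum

### The job

One of the two vacuum filtration stations has an empty bed and its isolator handle is off (lying across the panel). Lay the spare filter cassette flat and square, fully home in that empty bed, and only then turn that station's handle a quarter turn clockwise until it rests in its on position, pointing up and down the slope. Leave the running station, with its cassette and handle, and the other things on the bench as they are.

Things in the scene. Friction and masses are not known exactly. Their poses are not given: they have to be found in the camera images.
- empty_station: The idle station, fixed: white unit on a blue foot, 140 mm wide (y), 285 deep (x from -130 to +155), origin on the bench; x points from its bed to its back, roughly away from the robot (yaw within 0.2 rad), z up. In front an aluminium-framed bed, behind it a panel sloping up to the back at 30 degrees with the handle. Both stations look alike and may be swapped left and right.
- empty_bed (a point): Centre of the pocket floor of the empty station, 45 mm above the bench, at x = -85 mm in the station's frame; axes as the station's. The open pocket is 56 mm along x, 82 mm along y at the floor, 12 mm deep: walls upright for 4 mm, then flared 3.5 mm outward over the upper 8 mm as a lead-in. Frame 76 by 102 mm outside, its top 57 mm above the bench.
- empty_axis (a point): Where the handle's axis meets the panel of the empty station: x = 50, z = 90 mm in the station's frame; axes as the station's. The panel runs from x = -20, z = 50 mm to x = 141, z = 143 mm, over the full width.
- empty_bar (a point): Middle of the round carry bar (16 mm thick, along y) over the panel: x = 62, z = 253 mm in the station's frame. Its two legs stand square to the panel, from x = 130, z = 136 mm at y = +58 and -58 mm. It is in the way of a vertical gripper at the handle; one coming along the handle's axis, 30 degrees from vertical, clears it.
- empty_handle (a joint): Handle of the empty station: 0 = off (bar across the panel, along station y), 1.571 = on (bar up and down the slope), hard stops at both; starts off. Turns clockwise as seen facing the panel. An over-centre detent swings it to the nearer end: it goes home by itself once clearly past the middle (beyond about 1.0 rad); turning takes at most about 0.1 N m.
- empty_handle_grip (a point): On the handle's axis 34 mm off the panel, good TCP height for gripping. Black bar 60 mm long, 14 wide, from 10 to 46 mm off the panel, on a 48 mm metal boss 10 mm high. Axes turn with the handle: y along the bar, x across, z out of the panel along the axis (leaning 30 degrees from vertical to the station's front). Switching on is a right-handed turn of -90 degrees about z.
- spare_cassette: Loose grey filter cassette on the bench left or right of the stations, 80 to 170 g: plate 52 mm (x) by 78 mm (y), 14 mm thick, with an upright grip fin on its middle, 12 mm thick (x), 54 mm long (y), its top 41 mm above the underside. Origin at the centre of its underside, z up. Fits the pocket either way round.
- running_station: The other station, same shape, in use: its bed holds a cassette and its handle is on. Leave alone.
- running_handle (a joint): Handle of the running station, on (1.571); must stay on.
- running_cassette: Cassette already seated in the running station, same shape as the spare one. Leave alone.
- bottle: Bystander: white capped jar, 56 mm diameter, 120 mm high, across the stations from the spare cassette; origin at the centre of its underside.
- filter_cup: Bystander: steel filter funnel cup, 94 mm diameter, 124 mm high, standing left (+y) of the stations; origin at the centre of its underside.
- tray: Bystander: shallow open steel tray, 90 by 160 mm, 25 mm high, right (-y) of the stations; origin at the centre of its underside.
Things that resemble listed ones, but are neither listed nor needed, are in the scene too. What is shaped like the spare_cassette but pink is not meant.

How it is judged:
On the way:
1. the spare cassette is seated in the empty bed while that station's handle is still off (horizontal distance between spare_cassette and empty_bed below 0.005 m and z of spare_cassette in the frame of empty_bed below 0.0025 m and angle between the y axis of spare_cassette and the y axis of empty_bed, either way round below 0.1 rad and angle between spare_cassette's own z axis and vertical below 0.04 rad and value of joint empty_handle below 0.3 rad), for 0.2 s.
At the end, for the whole second after the job is handed in: Spare cassette at rest in the empty station's pocket: within 5 mm of centre, underside within 2.5 mm of the floor, square within 0.1 rad (either way round), level within 0.04 rad; that handle on (beyond 1.4 of 1.571 rad); running handle still on (beyond 1.4 rad) (horizontal distance between spare_cassette and empty_bed below 0.005 m and z of spare_cassette in the frame of empty_bed between -0.003 and 0.0025 m and angle between the y axis of spare_cassette and the y axis of empty_bed, either way round below 0.1 rad and angle between spare_cassette's own z axis and vertical below 0.04 rad and linear speed of spare_cassette below 0.02 m/s and value of joint each of empty_handle, running_handle above 1.4 rad); the robot touches nothing.
It fails at once if the empty station's handle is turned on before the cassette is seated (value of joint empty_handle above 0.8 rad and (z of spare_cassette in the frame of empty_bed above 0.006 m or horizontal distance between spare_cassette and empty_bed above 0.01 m)).
It fails at once if the running station's handle is turned away from on (value of joint running_handle below 1.2 rad).
It fails at once if the running cassette is moved more than 8 mm (distance of running_cassette from where it was at the start of the episode above 0.008 m).
It fails at once if a bystander (jar, cup or tray) is moved more than 30 mm (distance of any of bottle, filter_cup, tray from where it was at the start of the episode above 0.03 m).
It also fails if it takes over 61 s, if anything falls off the work surface, if the arm or the gripper's body presses on something with over 40 N, if the wrist force passes 120 N, or if a joint passes its speed limit or range.

### The arm

A 7-joint arm with a two-finger parallel gripper is mounted at the origin on the work surface. World frame = base frame: x ahead of the robot, y to its left, z up, the work surface at z = 0. Lengths are in m, angles in rad, forces in N, time in s.
With the tool pointing down it reaches from about 0.425 to 0.975 m from the base axis. Payload 16.7 kg.
Tool frame: the origin (TCP) lies between the finger pads, 19 mm behind the fingertips; this is the grasp point; z points along the fingers, y is the line along which they close (so a half turn about z gives the same grasp; the last joint's range is limited). The gripper opens to 85 mm and grips with 20 to 120 N. Pads are 22 mm wide; open, the fingers measure 114 mm over their backs; the gripper's body (76 mm by 85 mm) begins 54 mm behind the grasp point. The pads swing forward as they close: fully open they stand 13 mm farther back than shut.
Start: joints at [-1.468, 0.426, 0.074, 1.606, -0.034, 1.111, -0.067], TCP at [0.169, 0.654, 0.25] pointing down, gripper open.
Joint ranges: [-2.85, 2.85], [-0.5, 2.14], [-1.23, 1.37], [0.21, 2.46], [-1.02, 4.16], [0.16, 2.05], [-2.73, 2.73]. Speed limits (rad/s): [1.89, 1.89, 2.39, 2.39, 3.01, 3.01, 3.01].

### API

Orientations are given as a rotation vector (axis times angle).
In Python, from station import ctrl gives the robot as it stands.
- The arm moves only by the tool servo_tool, never from a script. Its argument "motion" is a list that holds one entry, the list of rows, each a list of 4 numbers: the shift along the tool's x, y, z in units of 500 mm (1.0 is 500 mm), then the turn about the tool's z in units of 120 degrees (1.0 is 120 degrees). A call has 1 to 20 rows; each row is the pose to reach, as a shift and turn from the pose commanded when the call began, along the tool's axes at that moment; what a row does not reach only later rows make up. A row lasts 1/8 s, in which the tool goes at most 62.5 mm and 10.7 degrees, less where a joint would pass 70% of its speed; a pose out of reach is approached as far as the arm can. A call with a number of a shift or a turn outside -1 to 1 is refused whole. A call with a gripper value outside its range is refused whole. "jaw" is the opening, from -1 (shut) to 1 (fully open), set as the call begins (left out, the last holds). The fingers move at their own pace and stop on an object; "grip_force" is the grip in N (left out, the last holds). Time passes only in rows, so rows that repeat a pose let the fingers close. It gives the time, the measured TCP pose, the force, the opening and the grip force at its end, in the units of the state.
- ctrl.sense(): the state, without advancing time (a new reading comes with each control period).
- ctrl.read_camera(name): name is "scene" or "top"; returns a dict with "img" (420x560x3 uint8, red, green, blue), "range_z" (420x560 float32, m along the optical axis (not along the pixel's ray), 0 where there is no reading), "K" (3x3 intrinsics, pixels), "dist" ([k1, k2, p1, p2, k3] as OpenCV has them; the pictures are not rectified), "R" (3x3) and "t" (3): a world point X has camera coordinates R X + t. Camera axes: x right, y down, z forward; pixel columns grow to the right and rows downward; lengths in m; the calibration is good to about 2 mm. A picture is of the moment at which its call begins.
- ctrl.job_done(): hands the job in; it is judged then, once.
Trained networks look in a picture, given as the dict that the camera call returned (one of the last four; its "shot" number tells which), for a name from the list of things; names that differ only in an ending like _2 or _b are one class to them, and where a whole thing is asked for, a point or a joint stands for the part that bears it (a point fixed in the world has none). Each returns a list of dicts, best first, with "p" (0 to 1); they miss things now and then, are a little off and sometimes report something else, mostly with a low value. They report only what shows in the picture. A call takes as long as a camera call. They do not tell look-alikes from the thing itself.
- ctrl.find_in(picture, thing): "location" ([x, y, z] in m, in world coordinates, good to about 4 mm: the middle of the surface that is visible of it).
The state is a dict: "time_s": time; "qpos": joint angles; "dq": joint speeds; "tau": joint torques, N m; "eef_pos": TCP position; "tool_rot": TCP orientation; "force": force on the tool from outside, world axes, zero at the start; "wrist_torque": the same for the moment, N m; "grip_width": opening from 0.0 (shut) to 1.0 (fully open); "finger_force": force on a finger pad.
Only numpy, scipy, OpenCV 4.12 (cv2) and the standard library are available. Lean on these libraries where they do the work, as an engineer would, in place of code of your own. Each camera call takes 0.05 s, during which the arm holds its last target. There are 200 camera calls.

## Working session

There is one attempt and no reset: what is moved stays moved. The work goes in short steps, Python scripts to look and compute and a tool call to move; the robot and the scene stay as the last step left them, time stands still between calls to the robot, and variables do not carry over. Pictures are saved under pics/ and viewed, at most 10 in all, crops included, and the job is handed in when it is done.

Besides the shell and the picture viewer there is one more tool, called after ">>>" as name(argument=value, ...), one argument or row to a line, values as JSON. servo_tool: Moves the arm, as the interface text tells. Its arguments: {"type":"object","properties":{"motion":{"type":"array","items":{"type":"array","items":{"type":"array","items":{"type":"number"}}}},"jaw":{"type":"number"},"grip_force":{"type":"number"}},"required":["motion"]}

```bash
mkdir -p pics; ls; cat > h.py <<'E'
import numpy as np, cv2
from scipy.spatial.transform import Rotation as Ro
from station import ctrl
def shoot(cam,name=None):
    p=ctrl.read_camera(cam)
    if name: cv2.imwrite('pics/'+name,cv2.cvtColor(p['img'],cv2.COLOR_RGB2BGR))
    return p
def cloud(p):
    h,w=p['range_z'].shape
    v,u=np.mgrid[:h,:w]
    n=cv2.undistortPoints(np.stack([u,v],-1).reshape(-1,1,2).astype(np.float64),p['K'],p['dist']).reshape(h,w,2)
    z=p['range_z'][...,None]
    c=np.concatenate([n*z,z],-1)
    return (c-p['t'])@p['R']
E
cat > a.py <<'E'
from h import *
np.set_printoptions(precision=4,suppress=True)
for c in ('top','scene'):
    p=shoot(c,c+'0.png'); X=cloud(p); np.savez(c+'0.npz',X=X,img=p['img'],z=p['range_z'],K=p['K'],dist=p['dist'],R=p['R'],t=p['t'])
    for n in ('spare_cassette','empty_station','empty_handle','bottle','filter_cup','tray'):
        print(c,n,[(np.round(d['location'],4).tolist(),round(d['p'],2)) for d in ctrl.find_in(p,n)])
s=ctrl.sense();print(s)
E
python3 a.py
```

```text
pics
top spare_cassette [([0.3184, 0.2322, 0.013], 0.95), ([0.4588, 0.3551, 0.0123], 0.88), ([0.3289, 0.3948, 0.0143], 0.77), ([0.4238, -0.341, 0.1169], 0.56), ([0.5802, -0.1193, 0.0698], 0.29)]
top empty_station [([0.5752, -0.1215, 0.0634], 0.91)]
top empty_handle [([0.5973, -0.1101, 0.1178], 0.7)]
top bottle [([0.4241, -0.3383, 0.1147], 0.56), ([0.5836, 0.1427, 0.1099], 0.44)]
top filter_cup [([0.6542, 0.4261, 0.1262], 0.64)]
top tray [([0.6678, -0.4742, 0.0017], 0.87), ([0.4635, 0.121, 0.0602], 0.64), ([0.4535, 0.3559, 0.0136], 0.57)]
scene spare_cassette [([0.3269, 0.2378, 0.0174], 0.75), ([0.338, 0.4041, 0.0138], 0.67), ([0.4611, 0.3655, 0.0145], 0.64)]
scene empty_station [([0.6172, -0.0928, 0.0739], 0.56)]
scene empty_handle [([0.6002, -0.1187, 0.1199], 0.57)]
scene bottle [([0.437, -0.3346, 0.0844], 0.9)]
scene filter_cup [([0.6684, 0.4426, 0.1198], 0.94)]
scene tray [([0.6641, -0.4714, 0.0037], 0.68), ([0.6163, -0.0972, 0.0721], 0.56)]
{'time_s': 0.7, 'qpos': array([-1.4675,  0.4261,  0.0739,  1.606 , -0.0341,  1.1108, -0.0671]), 'dq': array([ 0.0015,  0.0007,  0.0024, -0.0012, -0.0015,  0.0017,  0.0007]), 'tau': array([  0.0019, -94.9325,   3.7577, -46.3823,   0.0192,   0.0027,
         0.    ]), 'eef_pos': array([0.1689, 0.6535, 0.25  ]), 'tool_rot': array([-0.3962, -3.1165, -0.    ]), 'force': array([-0.6228, -0.0729, -0.17  ]), 'wrist_torque': array([-0.0025,  0.0373,  0.0476]), 'finger_force': 0.0, 'grip_width': 0.9973273513537669}
```

View pics/top0.png

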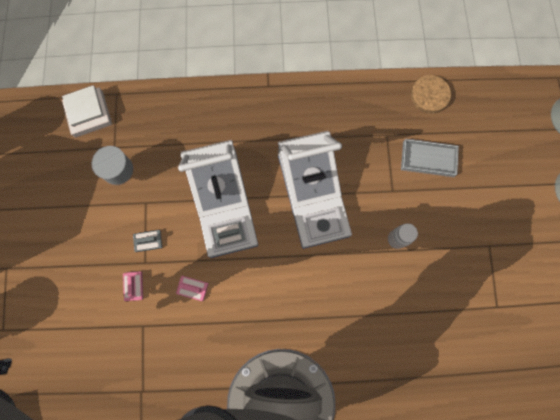

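View pics/scene0.png

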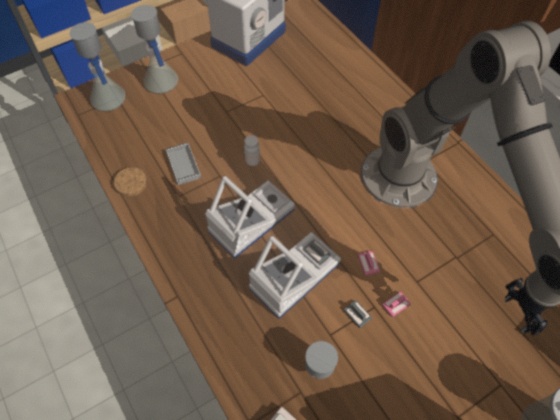

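The top view shows the running station at left (219,200), with a cassette in its bed and its handle along the slope. The empty station is at right (315,190), with its handle across the panel. The spare grey cassette is at (148,240), and the two pink ones at (133,286) and (192,289) are decoys. The scene view agrees. Next I fit the poses to the depth clouds.

```bash
cat > fit.py <<'E'
from h import *
from scipy.spatial import cKDTree
from scipy.optimize import least_squares
def box(cx,cy,lx,ly,z0,z1,s=.0015,top=True):
    g=lambda a,b:np.linspace(a,b,max(2,int(abs(b-a)/s)+1))
    P=[]
    xs,ys,zs=g(cx-lx/2,cx+lx/2),g(cy-ly/2,cy+ly/2),g(z0,z1)
    if top: P.append(np.stack(np.meshgrid(xs,ys,[z1]),-1).reshape(-1,3))
    for x in (xs[0],xs[-1]): P.append(np.stack(np.meshgrid([x],ys,zs),-1).reshape(-1,3))
    for y in (ys[0],ys[-1]): P.append(np.stack(np.meshgrid(xs,[y],zs),-1).reshape(-1,3))
    return np.vstack(P)
cass=np.vstack([box(0,0,.052,.078,0,.014),box(0,0,.012,.054,.014,.041)])
def station(pocket=True):
    P=[]
    f=box(-.085,0,.076,.102,.045,.057); 
    inn=(abs(f[:,0]+.085)<.0315)&(abs(f[:,1])<.0445)
    P.append(f[~inn])
    P.append(np.stack(np.meshgrid(np.arange(-.113,-.057,.0015),np.arange(-.041,.041,.0015),[.045]),-1).reshape(-1,3))
    x=np.arange(-.02,.141,.0015);y=np.arange(-.07,.0701,.002)
    q=np.stack(np.meshgrid(x,y),-1).reshape(-1,2)
    P.append(np.c_[q,.05+(q[:,0]+.02)*np.tan(np.pi/6)])
    P.append(box(.0125,0,.285,.14,0,.045,.003,False))
    for yy in (-.07,.07):
        q=np.stack(np.meshgrid(np.arange(-.02,.155,.002),np.arange(.045,.143,.002)),-1).reshape(-1,2)
        q=q[q[:,1]<.05+(q[:,0]+.02)*np.tan(np.pi/6)]; P.append(np.c_[q[:,0],0*q[:,0]+yy,q[:,1]])
    a,t=np.meshgrid(np.linspace(0,2*np.pi,24),np.arange(-.066,.0661,.002))
    P.append(np.c_[.062+.008*np.cos(a.ravel()),t.ravel(),.253+.008*np.sin(a.ravel())])
    d=np.array([-.068,0,.117])
    for yy in (-.058,.058):
        for k in np.linspace(0,1,60):
            b=np.array([.13,yy,.136])+k*d
            P.append(b+np.c_[.006*np.cos(a[0]),.006*np.sin(a[0]),0*a[0]])
    return np.vstack(P)
def fit(model,C,x0,it=4,cut=.012):
    T=cKDTree(model); x=np.array(x0,float)
    def res(x,C):
        c,s=np.cos(x[2]),np.sin(x[2]); d=C-[x[0],x[1],0]
        L=np.c_[c*d[:,0]+s*d[:,1],-s*d[:,0]+c*d[:,1],d[:,2]]
        return T.query(L)[0]
    for k in range(it):
        r=res(x,C); D=C[r<cut*(3 if k==0 else 1)]
        x=least_squares(res,x,args=(D,),loss='soft_l1',f_scale=.002,diff_step=1e-3,x_scale=[.01,.01,.05]).x
    r=res(x,D); return x,len(D),np.median(r)
def crop(X,c,r,z0=.005):
    m=np.isfinite(X).all(-1)&(np.hypot(X[...,0]-c[0],X[...,1]-c[1])<r)&(X[...,2]>z0)&(X[...,2]<.3)
    return X[m]
E
cat > b.py <<'E'
from fit import *
np.set_printoptions(precision=4,suppress=True)
Z={c:np.load(c+'0.npz') for c in('top','scene')}
cl={c:Z[c]['X']*np.where(Z[c]['z']>0,1,np.nan)[...,None] for c in Z}
cl['both']=np.concatenate([cl['top'].reshape(-1,3),cl['scene'].reshape(-1,3)])
for c in cl:
    X=cl[c]; C=crop(X,(.459,.355),.06)
    for y0 in(0,.3): print(c,'cass',fit(cass,C,(.46,.357,y0)),C.shape)
    C=crop(X,(.56,-.11),.21,.03)
    C=C[C[:,1]<.02]
    for y0 in(.0,.15): print(c,'st',fit(station(),C,(.57,-.115,y0)),C.shape)
t=cl['top'];print(t[[200,300,330,240],[100,50,250,330]])
E
python3 b.py
```

```text
top cass (array([0.4595, 0.3585, 0.1174]), 512, np.float64(0.0014394821503741842)) (514, 3)
top cass (array([0.4597, 0.3584, 0.1339]), 512, np.float64(0.001428425025550309)) (514, 3)
top st (array([ 0.5595, -0.123 ,  0.1935]), 5347, np.float64(0.00204675469888816)) (5639, 3)
top st (array([ 0.5595, -0.123 ,  0.1935]), 5347, np.float64(0.0020460036290744785)) (5639, 3)
scene cass (array([0.4605, 0.3572, 0.078 ]), 444, np.float64(0.002178567523971493)) (492, 3)
scene cass (array([0.4604, 0.3577, 0.0914]), 443, np.float64(0.002186326438381723)) (492, 3)
scene st (array([ 0.5568, -0.1238,  0.1893]), 3170, np.float64(0.0029187368155303038)) (3561, 3)
scene st (array([ 0.5569, -0.1238,  0.1899]), 3171, np.float64(0.0029102856620904435)) (3561, 3)
both cass (array([0.46  , 0.3577, 0.1001]), 955, np.float64(0.00172450461403487)) (1006, 3)
both cass (array([0.4599, 0.3585, 0.1276]), 953, np.float64(0.001704819216385616)) (1006, 3)
both st (array([ 0.5587, -0.1234,  0.1919]), 8526, np.float64(0.0024160183124639426)) (9200, 3)
both st (array([ 0.5587, -0.1233,  0.1924]), 8528, np.float64(0.002414708430295048)) (9200, 3)
[[ 0.5865  0.5022 -0.0001]
 [ 0.3031  0.6435 -0.0082]
 [ 0.1991  0.0755 -0.0029]
 [ 0.4328 -0.157   0.035 ]]
```

```bash
cat > go.py <<'E'
import sys; from h import *
# target x y z heading(of tool y); prints the row in tool units
x,y,z,hd=map(float,sys.argv[1:5]); s=ctrl.sense(); R=Ro.from_rotvec(s['tool_rot']).as_matrix()
d=R.T@(np.array([x,y,z])-s['eef_pos'])/.5
h0=np.arctan2(R[1,1],R[0,1]); t=(h0-hd+np.pi/2)%np.pi-np.pi/2
print(np.round(d,4),round(np.degrees(t)/120,4),'pos',s['eef_pos'].round(4),'hd',round(h0,4),'tilt',R[:,2].round(3),'F',s['force'].round(1),'grip',round(s['grip_width'],3),'ff',s['finger_force'],s['time_s'])
E
python3 go.py .4598 .358 .12 .12
```

```text
[-0.7113 -0.4266  0.26  ] 0.5719 pos [0.1689 0.6535 0.25  ] hd 1.3179 tilt [-0.  0. -1.] F [-0.6 -0.1 -0.2] grip 0.997 ff 0.0 0.7
```

>>> servo_tool(
  motion=[
    [[-0.711,-0.427,0.26,0.572],[-0.711,-0.427,0.26,0.572],[-0.711,-0.427,0.26,0.572],[-0.711,-0.427,0.26,0.572],[-0.711,-0.427,0.26,0.572],[-0.711,-0.427,0.26,0.572],[-0.711,-0.427,0.26,0.572],[-0.711,-0.427,0.26,0.572],[-0.711,-0.427,0.26,0.572],[-0.711,-0.427,0.26,0.572],[-0.711,-0.427,0.26,0.572],[-0.711,-0.427,0.26,0.572]],
  ],
  jaw=0.2,
)

```text
time_s: 2.2
eef_pos: [0.4593, 0.3584, 0.1202]
tool_rot: [-2.083, -2.352, -0.0]
force: [-0.4, -0.1, 0.4]
grip_width: 0.598
finger_force: 0.0
```

```bash
python3 go.py .4598 .358 .037 .12
```

```text
[-0.001   0.001   0.1664] 0.0005 pos [0.4593 0.3584 0.1202] hd 0.121 tilt [ 0.  0. -1.] F [-0.4 -0.1  0.4] grip 0.598 ff 0.0 2.2
```

>>> servo_tool(
  motion=[
    [[0,0.001,0.08,0],[0,0.001,0.14,0],[0,0.001,0.166,0],[0,0.001,0.166,0],[0,0.001,0.166,0]],
  ],
)

```text
time_s: 2.82
eef_pos: [0.4606, 0.3583, 0.0381]
tool_rot: [2.084, 2.351, 0.002]
force: [0.5, -0.2, 0.1]
grip_width: 0.598
finger_force: 0.0
```

>>> servo_tool(
  motion=[
    [[0,0,0,0],[0,0,0,0],[0,0,0,0],[0,0,0,0],[0,0,0,0],[0,0,0,0]],
  ],
  jaw=-1,
  grip_force=50,
)

```text
time_s: 3.58
eef_pos: [0.4604, 0.3582, 0.0377]
tool_rot: [-2.084, -2.351, -0.001]
force: [-1.4, -0.2, 8.1]
grip_width: 0.126
finger_force: 49.5
```

```bash
python3 go.py .4756 -.1395 .15 .193
```

```text
[-0.9918 -0.0888 -0.2254] -0.0349 pos [0.4604 0.3582 0.0377] hd 0.12 tilt [ 0.001  0.001 -1.   ] F [-1.4 -0.2  8.1] grip 0.126 ff 49.54330623149872 3.575
```

>>> servo_tool(
  motion=[
    [[0,0,-0.1,0],[0,0,-0.2,0],[0,0,-0.27,0],[-0.992,-0.089,-0.27,-0.035],[-0.992,-0.089,-0.27,-0.035],[-0.992,-0.089,-0.27,-0.035],[-0.992,-0.089,-0.27,-0.035],[-0.992,-0.089,-0.27,-0.035],[-0.992,-0.089,-0.27,-0.035],[-0.992,-0.089,-0.27,-0.035],[-0.992,-0.089,-0.27,-0.035],[-0.992,-0.089,-0.27,-0.035],[-0.992,-0.089,-0.27,-0.035],[-0.992,-0.089,-0.27,-0.035],[-0.992,-0.089,-0.27,-0.035],[-0.992,-0.089,-0.27,-0.035]],
  ],
)

```text
time_s: 5.58
eef_pos: [0.4754, -0.1392, 0.172]
tool_rot: [-1.995, -2.427, -0.0]
force: [-0.2, 0.7, 0.1]
grip_width: 0.129
finger_force: 49.0
```

```bash
python3 go.py .4756 -.1395 .082 .193; cat > c.py <<'E'
from fit import *
np.set_printoptions(precision=4,suppress=True)
s=ctrl.sense()
for c in('top','scene'):
    p=shoot(c,c+'1.png'); X=cloud(p)
    print(c,[(np.round(d['location'],4).tolist(),round(d['p'],2)) for d in ctrl.find_in(p,'spare_cassette')])
    C=crop(X,s['eef_pos'][:2],.055,.11); C=C[C[:,2]<.165]; C=C-[0,0,s['eef_pos'][2]-.037]
    if len(C)>30: print(c,fit(cass[cass[:,2]<.03],C,(*s['eef_pos'][:2],.19)),len(C))
    np.savez(c+'1.npz',X=X)
im=cv2.imread('pics/scene1.png');cv2.imwrite('pics/s1c.png',cv2.resize(im[110:330,180:400],(660,660))[:600])
E
python3 c.py
```

```text
[-0.0007  0.0002  0.1801] 0.0007 pos [ 0.4754 -0.1392  0.172 ] hd 0.1945 tilt [-0.  0. -1.] F [-0.2  0.7  0.1] grip 0.129 ff 48.98338973522186 5.575
top [([0.3171, 0.234, 0.012], 0.92), ([0.3305, 0.3954, 0.0144], 0.86)]
scene [([0.3287, 0.2399, 0.0165], 0.93), ([0.3349, 0.4035, 0.0143], 0.63), ([0.6131, -0.0933, 0.0781], 0.58), ([0.4787, -0.1174, 0.1495], 0.49)]
scene (array([ 0.4759, -0.1404,  0.1863]), 205, np.float64(0.0015908665783116202)) 206
```

View pics/s1c.png

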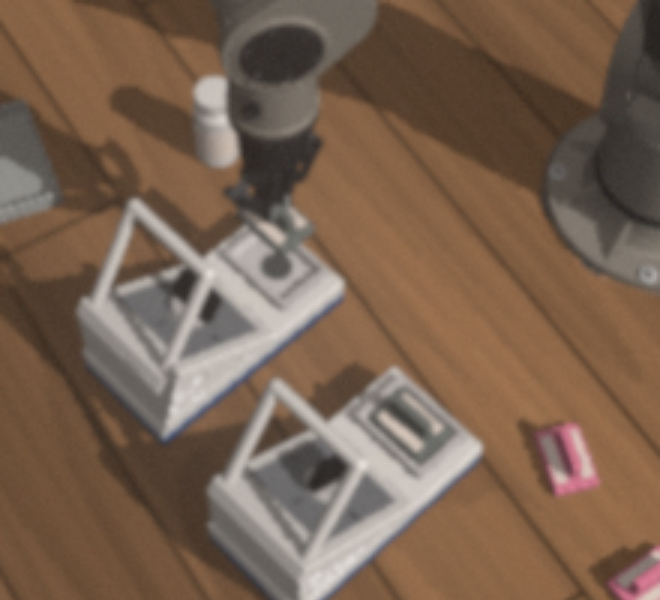

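The scene crop shows the gripper holding the cassette, about (275,225), right over the empty bed. The fitted cassette pose is within about 2 mm of the bed, so I'm lowering it.

>>> servo_tool(
  motion=[
    [[0,0,0.06,0],[0,0,0.12,0],[0,0,0.145,0],[0,0,0.155,0],[0,0,0.163,0],[0,0,0.169,0],[0,0,0.174,0],[0,0,0.178,0],[0,0,0.178,0]],
  ],
)

```text
time_s: 6.9
eef_pos: [0.4753, -0.1398, 0.083]
tool_rot: [-1.997, -2.425, 0.0]
force: [-0.1, -0.5, -1.6]
grip_width: 0.126
finger_force: 49.0
```

```bash
python3 go.py .475 -.1395 .082 .193
```

```text
[ 0.0008 -0.0004  0.002 ] 0.0001 pos [ 0.4753 -0.1398  0.083 ] hd 0.1932 tilt [-0. -0. -1.] F [-0.1 -0.5 -1.6] grip 0.126 ff 48.98178577423096 6.9
```

>>> servo_tool(
  motion=[
    [[0,0,0.002,0],[0,0,0.004,0],[0,0,0.004,0]],
  ],
)

```text
time_s: 7.28
eef_pos: [0.4754, -0.1399, 0.0826]
tool_rot: [-1.997, -2.425, -0.003]
force: [-14.4, 5.7, 47.4]
grip_width: 0.128
finger_force: 55.9
```

>>> servo_tool(
  motion=[
    [[0,0,0,0],[0,0,0,0],[0,0,0,0],[0,0,0,0]],
  ],
  jaw=-0.3,
)

```text
time_s: 7.78
eef_pos: [0.4753, -0.1398, 0.0809]
tool_rot: [-1.997, -2.425, 0.0]
force: [0.2, -0.2, -0.2]
grip_width: 0.347
finger_force: 0.0
```

>>> servo_tool(
  motion=[
    [[0,0,-0.03,0],[0,0,-0.1,0],[0,0,-0.22,0],[0,0,-0.34,0],[0,0,-0.4,0],[0.1,-0.3,-0.4,0],[0.1,-0.3,-0.4,0],[0.1,-0.3,-0.4,0],[0.1,-0.3,-0.4,0]],
  ],
  jaw=1,
)

```text
time_s: 8.9
eef_pos: [0.3168, -0.1198, 0.2816]
tool_rot: [1.997, 2.425, 0.005]
force: [-0.2, 0.0, 0.9]
grip_width: 0.999
finger_force: 0.0
```

```bash
python3 go.py .475 -.1395 .082 .193; cat > d.py <<'E'
from fit import *
np.set_printoptions(precision=4,suppress=True)
ims=[]
for c in('top','scene'):
    p=shoot(c,c+'2.png'); X=cloud(p)*np.where(p['range_z']>0,1,np.nan)[...,None]
    S,n,m=fit(station(),(lambda C:C[C[:,1]<.02])(crop(X,(.56,-.11),.21,.03)),(.559,-.123,.193)); b=S[:2]-.085*np.array([np.cos(S[2]),np.sin(S[2])])
    C=crop(X,(.4755,-.1395),.05,.03)
    top=C[C[:,2]>.072]; mid=np.median(top,0); print(c,S,n,m,'bed',b,'fin top pts',len(top),'mean',top.mean(0),'zmax',np.percentile(C[:,2],[90,97,99.5]))
    C=C-[0,0,.045]; print(' cass',fit(cass,C[(C[:,2]>.005)],(.4755,-.1395,.19),cut=.006))
    im=p['img'][...,::-1]
    u=cv2.projectPoints(np.array([[.51,-.13,.06]]),cv2.Rodrigues(p['R'])[0],p['t'],p['K'],p['dist'])[0].ravel().astype(int)
    ims.append(cv2.resize(im[max(u[1]-45,0):u[1]+45,u[0]-35:u[0]+35],(350,450),interpolation=cv2.INTER_CUBIC))
cv2.imwrite('pics/c2.png',np.hstack(ims))
E
python3 d.py
```

```text
[-0.1001  0.302   0.3998] -0.0001 pos [ 0.3168 -0.1198  0.2816] hd 0.1928 tilt [ 0.002  0.002 -1.   ] F [-0.2  0.   0.9] grip 0.999 ff 0.0 8.9
top [ 0.5596 -0.1237  0.1975] 4724 0.002207796625442512 bed [ 0.4763 -0.1404] fin top pts 102 mean [ 0.4752 -0.1392  0.0839] zmax [0.082  0.0867 0.088 ]
 cass (array([ 0.48  , -0.1402,  0.1362]), 627, np.float64(0.0017585516691168107))
scene [ 0.5567 -0.1246  0.198 ] 2988 0.002938805281025629 bed [ 0.4734 -0.1413] fin top pts 75 mean [ 0.4773 -0.1375  0.0843] zmax [0.0822 0.0886 0.0924]
 cass (array([ 0.4755, -0.1405,  0.1945]), 313, np.float64(0.0021915673978089058))
```

View pics/c2.png

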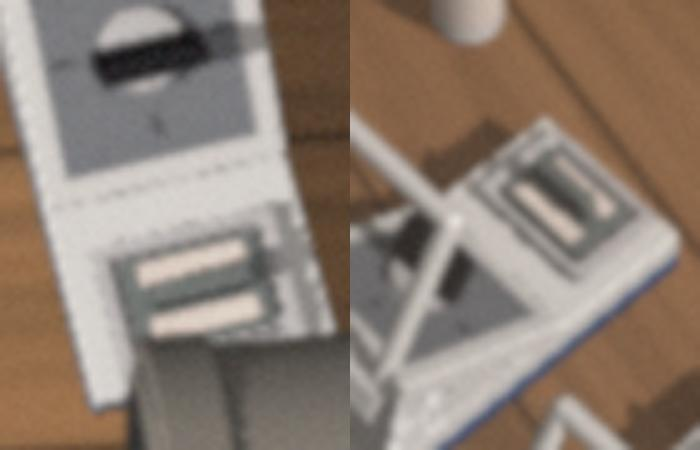

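The cassette sits level in the empty pocket in both views, at (195,285) and (570,215), and the handle still lies across the panel. The floor contact and fin height both agree with it being seated. Since the tool can't tilt, I'll push the handle's +y end up the slope with the outside of the front finger, which keeps the gripper body clear of the carry bar.

```bash
python3 go.py .508 -.1101 .2 .194;python3 go.py .508 -.1101 .122 .194
```

```text
[-0.0534  0.3747  0.1642] -0.0006 pos [ 0.3188 -0.1199  0.2817] hd 0.1928 tilt [ 0.002  0.001 -1.   ] F [ 0.2 -0.5 -0.3] grip 1.004 ff 0.0 9.0
[-0.0534  0.3744  0.3202] -0.0006 pos [ 0.3188 -0.1199  0.2817] hd 0.1928 tilt [ 0.002  0.001 -1.   ] F [ 0.2 -0.5 -0.3] grip 1.004 ff 0.0 9.0
```

>>> servo_tool(
  motion=[
    [[-0.053,0.37,0.08,0],[-0.053,0.374,0.08,0],[-0.053,0.374,0.16,0],[-0.053,0.374,0.16,0],[-0.053,0.374,0.24,0],[-0.053,0.374,0.3,0],[-0.053,0.374,0.32,0],[-0.053,0.374,0.32,0],[-0.053,0.374,0.32,0]],
  ],
)

```text
time_s: 10.12
eef_pos: [0.5079, -0.1099, 0.1221]
tool_rot: [1.996, 2.424, 0.001]
force: [0.0, 0.5, -0.8]
grip_width: 1.0
finger_force: 0.0
```

```bash
python3 go.py .508 -.1101 .122 .194; python3 - <<'E'
from h import *
ims=[]
for c in('top','scene'):
    p=shoot(c)
    im=p['img'][...,::-1]
    u=cv2.projectPoints(np.array([[.56,-.12,.1]]),cv2.Rodrigues(p['R'])[0],p['t'],p['K'],p['dist'])[0].ravel().astype(int)
    ims.append(cv2.resize(im[u[1]-45:u[1]+45,u[0]-35:u[0]+35],(350,450),interpolation=cv2.INTER_CUBIC))
cv2.imwrite('pics/c3.png',np.hstack(ims))
E
```

```text
[-0.0005  0.0002  0.0002] -0.0003 pos [ 0.5079 -0.1099  0.1221] hd 0.1933 tilt [ 0.002 -0.    -1.   ] F [ 0.   0.5 -0.8] grip 1.0 ff 0.0 10.125
```

View pics/c3.png

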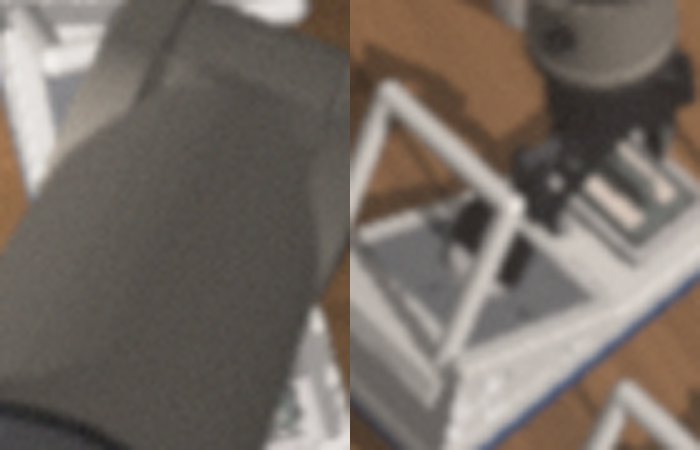

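The scene crop shows the finger in front of the handle, clear of the carry bar and the cassette. I push along tool +y.

>>> servo_tool(
  motion=[
    [[0,0.01,0,0],[0,0.02,0,0],[0,0.024,0,0],[0,0.028,0,0],[0,0.032,0,0],[0,0.036,0,0],[0,0.036,0,0]],
  ],
)

```text
time_s: 11.1
eef_pos: [0.5237, -0.1061, 0.1207]
tool_rot: [-1.996, -2.424, 0.002]
force: [-7.5, 1.1, 3.0]
grip_width: 1.001
finger_force: 3.6
```

>>> servo_tool(
  motion=[
    [[0,0.004,0,0],[0,0.008,0,0],[0,0.012,0,0],[0,0.016,0,0],[0,0.02,0,0],[0,0.02,0,0]],
  ],
)

```text
time_s: 11.85
eef_pos: [0.535, -0.1043, 0.1211]
tool_rot: [1.996, 2.425, 0.0]
force: [-0.3, 0.0, 0.6]
grip_width: 1.0
finger_force: 0.0
```

```bash
cat > e.py <<'E'
import sys
from h import *
p=shoot('scene');im=p['img'][...,::-1]
u=cv2.projectPoints(np.array([[.58,-.12,.1]]),cv2.Rodrigues(p['R'])[0],p['t'],p['K'],p['dist'])[0].ravel().astype(int)
cv2.imwrite('pics/'+sys.argv[1],cv2.resize(im[u[1]-40:u[1]+40,u[0]-50:u[0]+50],(700,560),interpolation=cv2.INTER_CUBIC))
E
python3 e.py c4.png
```

```text
(no output)
```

View pics/c4.png

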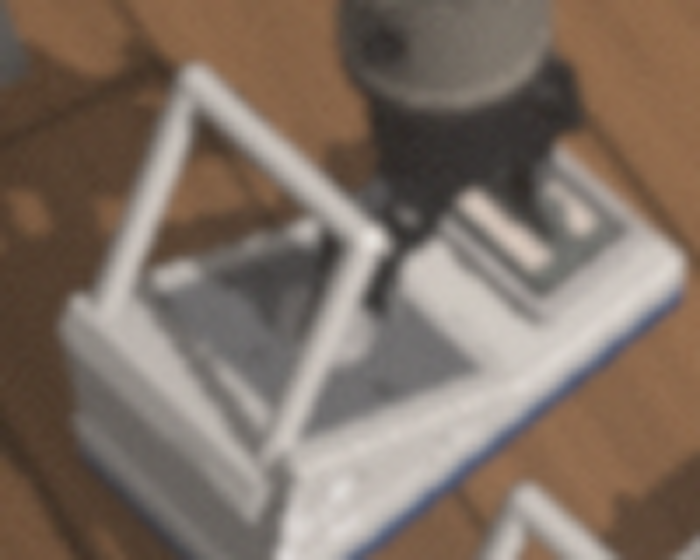

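The contact force has dropped to zero, and the handle looks as if it has swung up the slope, though the leg hides it. I'll back off and look.

>>> servo_tool(
  motion=[
    [[0,-0.03,0,0],[0,-0.055,0,0],[0,-0.055,-0.1,0],[0,-0.055,-0.2,0],[0,-0.055,-0.3,0],[0.2,-0.4,-0.34,0],[0.2,-0.4,-0.34,0],[0.2,-0.4,-0.34,0],[0.2,-0.4,-0.34,0],[0.2,-0.4,-0.34,0],[0.2,-0.4,-0.34,0]],
  ],
)

```text
time_s: 13.28
eef_pos: [0.3191, -0.0449, 0.2909]
tool_rot: [-1.997, -2.425, -0.001]
force: [1.0, -0.1, 0.1]
grip_width: 1.0
finger_force: 0.0
```

```bash
python3 d.py; python3 go.py .4 -.1 .3 .19; python3 - <<'E'
import cv2
i=cv2.imread('pics/top2.png');cv2.imwrite('pics/t5.png',cv2.resize(i[120:270,170:370],(800,600),interpolation=cv2.INTER_CUBIC))
E
```

```text
top [ 0.5591 -0.1219  0.1831] 4596 0.002082472457486364 bed [ 0.4755 -0.1374] fin top pts 55 mean [ 0.4778 -0.1511  0.0842] zmax [0.067  0.0854 0.0889]
 cass (array([ 0.4815, -0.1432,  0.152 ]), 430, np.float64(0.0018141322594633898))
scene [ 0.5569 -0.1246  0.1994] 3046 0.0029481130087542842 bed [ 0.4735 -0.1414] fin top pts 73 mean [ 0.4778 -0.137   0.0845] zmax [0.0816 0.0895 0.0947]
 cass (array([ 0.4754, -0.1403,  0.1537]), 320, np.float64(0.0020881598073269744))
[-0.1391  0.1371 -0.0184] 0.0013 pos [ 0.3194 -0.0449  0.2908] hd 0.1926 tilt [-0. -0. -1.] F [ 0.7 -0.3 -0.4] grip 1.0 ff 0.0 13.375
```

View pics/t5.png

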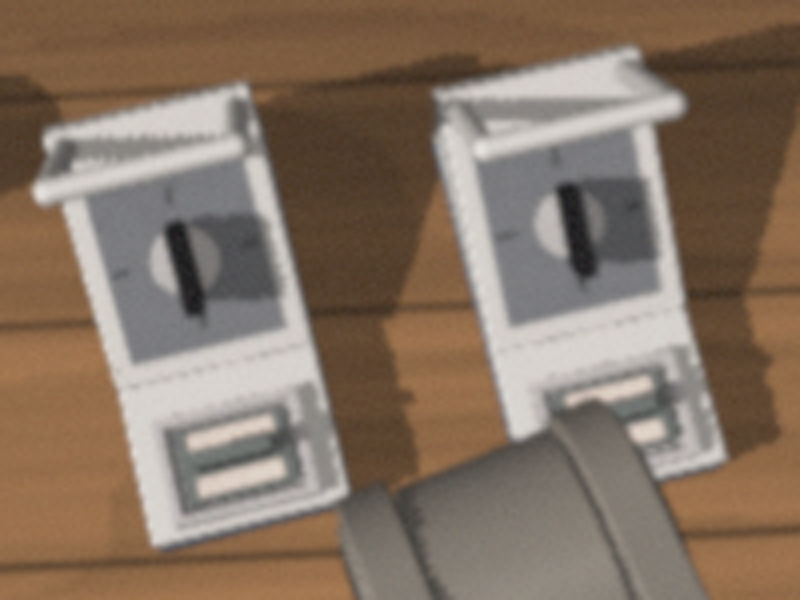

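The top crop shows both handles pointing up and down the slope, at (185,270) and (575,230). Both cassettes are seated, and the robot is clear of everything.

```bash
python3 -c "
from station import ctrl
print(ctrl.job_done())"
```

```text
the job is handed in; nothing more can be done
None
```

I seated the spare cassette in the empty bed, then turned that station's handle to on, left everything else untouched, and handed the job in; the hand-in returned no verdict.

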